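# Hold the reed case's lid at 60 degrees for its new stay

## Task

The dark wooden reed case has lost its lid stay, so its lid drops shut unless someone holds it. First take the reed block off the closed lid and set it down gently, standing on its foot, in the felt-lined tray; then raise the lid by its brass handle to 60 degrees open and finish there, still holding the handle with the lid still, so that the new stay can be screwed on at that angle. Do not drop or tip the reed block, do not let the lid slam, and leave the bottle, jar, screwdriver and brass stay where they are.

Things in the scene. Friction and masses are not known exactly. Their poses are not given: they have to be found in the camera images.
- case: Dark wooden reed case, fixed: 200 mm deep (its x), 240 mm wide (y), base 80 mm high plus a 30 mm high lid (closed lid's top 110 mm above the bench). Origin: on the bench under its middle. The lid's hinge line runs parallel to y along the top of the +x wall, at x = +100, z = 80 mm; the handle side is -x.
- case_lid (a joint): Lid's hinge angle, rad: 0 closed (its start), growing as the handle edge rises up and over towards the hinge side; 1.047 = 60 degrees; range 0 to 1.9. Hinge almost frictionless, no spring: the lid, roughly 0.5 kg with its handle, falls shut if let go.
- lid_handle: Brass bow handle on the lid's -x face, turning with the lid: round bar 10 mm thick along y, straight for 84 mm between posts 100 mm apart; it can turn between finger pads. Origin: middle of the bar, axis 38 mm out from the face (33 mm clear). Lid closed: at x = -138, y = 0, z = 95 mm in the case's frame (238 mm before the hinge line, 15 mm above it), axes as the case's.
- reed_block: Accordion reed block, light wooden bar with aluminium reed plates on both long sides: 172 mm long (its x), 46 mm high; foot 34 mm wide, 6 mm high; body 24 mm wide over wood, 28 mm wide in the top 10 mm (rail to grip). About 0.2 kg. Origin: centre of the foot's underside, z up. Starts standing on its foot on the closed lid.
- tray: Open light wooden tray lined with green felt, fixed: 160 mm (its x) by 250 mm (its y) outside, 35 mm high, walls 6 mm thick, felt floor 8 mm above the bench. Origin: on the bench under its centre. The block fits with its length along the tray's y.
- glue_bottle: Bystander: amber glue bottle with black cap, 48 mm across, 105 mm high; origin at the centre of its underside.
- screw_jar: Bystander: glass screw jar with yellow lid, 60 mm across, 60 mm high; origin at the centre of its underside.
- screwdriver: Bystander: blue screwdriver lying on the bench, 180 mm long along its x; origin under its middle.
- stay: Bystander: the new brass lid stay lying on the bench, 128 mm long along its x, 22 mm wide, 4 mm thick; origin near the middle of its underside.
Not all that is in view belongs to the job. Several things have the shape of the reed_block; the one meant has the colours described above.

How it is judged (in metres and radians):
On the way, in this order (a step that is already met when the one before it is completed fails the run):
1. the reed block stands in the tray on its foot, let go and at rest, with the lid still closed (x of reed_block in the frame of tray between -0.06 and 0.06 m and y of reed_block in the frame of tray between -0.06 and 0.06 m and z of reed_block in the frame of tray between 0.003 and 0.014 m and angle between reed_block's own z axis and vertical below 0.12 rad and linear speed of reed_block below 0.02 m/s and contact force between the fingers and reed_block below 0.05 N and value of joint case_lid below 0.06 rad), for 0.3 s.
2. the lid is being raised by its handle (value of joint case_lid above 0.35 rad and contact force between the fingers and lid_handle above 0.4 N), for 0.1 s.
At the end, for the whole second after the job is handed in: Lid held still at 60 degrees (within 5) by fingers on its brass handle (0.4 N or more, handle over 260 mm above the bench); reed block on its foot on the felt, centre within 60 mm of the tray's centre along each side, untouched; bottle, jar, screwdriver and stay within 30 mm of their starts (value of joint case_lid between 0.96 and 1.134 rad and velocity of joint case_lid between -0.05 and 0.05 rad/s and contact force between the fingers and lid_handle above 0.4 N and height (world z) of lid_handle above 0.26 m and x of reed_block in the frame of tray between -0.06 and 0.06 m and y of reed_block in the frame of tray between -0.06 and 0.06 m and z of reed_block in the frame of tray between 0.003 and 0.014 m and angle between reed_block's own z axis and vertical below 0.12 rad and linear speed of reed_block below 0.02 m/s and contact force between the fingers and reed_block below 0.05 N and distance of each of glue_bottle, screw_jar, screwdriver, stay from where it was at the start of the episode below 0.03 m); the arm keeps its last pose, push and grip.
It fails at once if the reed block is dropped (in the air with nothing touching it) (contact force between reed_block and anything else below 0.001 N and z of reed_block in the frame of tray above 0.02 m and distance of reed_block from where it was at the start of the episode above 0.02 m).
It fails at once if the reed block is tipped over (angle between reed_block's own z axis and vertical above 0.6 rad).
It fails at once if the lid slams (falls faster than 3 rad/s) (velocity of joint case_lid below -3 rad/s).
It fails at once if the bottle, jar, screwdriver or stay is knocked away (distance of any of glue_bottle, screw_jar, screwdriver, stay from where it was at the start of the episode above 0.03 m).
It also fails if it takes over 64 s, if anything falls off the work surface, if the arm or the gripper's body presses on something with over 40 N, if the wrist force passes 120 N, or if a joint passes its speed limit or range.

## Robot

A 6-joint arm with a two-finger parallel gripper is mounted at the origin on the work surface. World frame = base frame: x ahead of the robot, y to its left, z up, the work surface at z = 0. Lengths are in m, angles in degrees, forces in N, time in s.
With the tool pointing down it reaches from about 0.4 to 0.825 m from the base axis. Payload 7 kg.
Tool frame: the origin (TCP) lies on the centre line of the jaws, within the pads' length; the fingertips stand 22 mm ahead of it and the grasp point (between the pads) lies 3 mm ahead of it; z points along the fingers, y is the line along which they close (so a half turn about z gives the same grasp; the last joint's range is limited). The gripper opens to 88 mm and grips with 3 to 60 N. Pads are 19 mm wide; open, the fingers measure 130 mm over their backs; the gripper's body (78 mm by 193 mm) begins 47 mm behind the grasp point.
Start: joints at [89.903, 20.546, 0.682, 0, -70.136, -16.507], TCP at [0.193, 0.647, 0.249] pointing down, gripper open.
Joint ranges: [-176.03, 176.03], [-82.01, 121.73], [-58.28, 71.71], [-173.87, 95.51], [-174.79, -0.11], [-173.66, 173.66]. Speed limits (degrees/s): [136.94, 136.94, 172.46, 180, 180, 180].

## Interface

Orientations are given as [roll, pitch, yaw] about the fixed x, y, z axes, in that order (R = Rz(yaw) Ry(pitch) Rx(roll)).
In Python, from plant import get_state, cams, r gives the robot as it stands.
- The arm moves only by the tool apply_moves, never from a script. Its argument "targets" is a list of rows, each an object with "dp": the shift along the world's x, y, z in m, a list of three; "yaw": the turn about the world's z in degrees. In form: [{"dp": [x, y, z], "yaw": yaw}, ...]. A call has 1 to 20 rows; each row is the pose to reach, as a shift and turn from the pose commanded when the call began; what a row does not reach only later rows make up. A row lasts 1/12 s, in which the tool goes at most 41.7 mm and 7.16 degrees, less where a joint would pass 70% of its speed; a pose out of reach is approached as far as the arm can. A call with a gripper value outside its range is refused whole. "grip" is the gripper command: -1 is fully open, 1 is shut, values between are in proportion, set as the call begins (left out, the last holds). The fingers move at their own pace and stop on an object; "squeeze" is the grip in N (left out, the last holds). Time passes only in rows, so rows that repeat a pose let the fingers close. It gives the time, the measured TCP pose, the force, the opening and the grip force at its end, in the units of the state.
- get_state(): the state, without advancing time (a new reading comes with each control period).
- cams.capture(name): name is "side" or "top" or "wrist"; returns a dict with "image" (420x560x3 uint8, red, green, blue), "range_z" (420x560 float32, m along the optical axis (not along the pixel's ray), 0 where there is no reading), "fx", "fy", "cx", "cy" (pixels), "R" (3x3) and "t" (3): a world point X has camera coordinates R X + t; the wrist camera has in their place "T_tool_cam" (4x4, takes a point from camera to tool coordinates, whose origin is the TCP and whose axes are the flange's). Camera axes: x right, y down, z forward; pixel columns grow to the right and rows downward; lengths in m; the calibration is good to about 2 mm. The wrist camera is an equidistant fisheye: a pixel r from the principal point sees the ray r / f radians off the axis. A picture is of the moment at which its call begins: read the wrist's pose just before it.
- r.close_job(): hands the job in; it is judged then, once.
The state is a dict: "time_s": time; "joints": joint angles; "qd": joint speeds; "joint_torque": joint torques, N m; "tcp_pos": TCP position; "eef_rot": TCP orientation; "contact_force": force on the tool from outside, world axes, zero at the start; "moment": the same for the moment, N m; "gripper_width": finger opening in m; "gripper_force": force on a finger pad.
Only numpy, scipy, OpenCV 4.12 (cv2) and the standard library are available. Lean on these libraries where they do the work, as an engineer would, in place of code of your own. Each camera call takes 0.05 s, during which the arm holds its last target. There are 200 camera calls.

## Working session

There is one attempt and no reset: what is moved stays moved. The work goes in short steps, Python scripts to look and compute and a tool call to move; the robot and the scene stay as the last step left them, time stands still between calls to the robot, and variables do not carry over. Pictures are saved under pics/ and viewed, at most 10 in all, crops included, and the job is handed in when it is done.

Besides the shell and the picture viewer there is one more tool, called after "Call:" as name(argument=value, ...) on one line, values as JSON. apply_moves: Moves the arm, as the interface text tells. Its arguments: {"type":"object","properties":{"targets":{"type":"array","items":{"type":"object","properties":{"dp":{"type":"array","items":{"type":"number"}},"yaw":{"type":"number"}}}},"grip":{"type":"number"},"squeeze":{"type":"number"}},"required":["targets"]}

```bash
mkdir -p pics; ls; python3 - <<'E'
from plant import get_state,cams,r
import cv2,numpy as np
s=get_state();print(s)
for n in("top","side"):
    c=cams.capture(n);cv2.imwrite(f"pics/{n}0.png",c["image"][:,:,::-1]);np.savez(f"{n}0.npz",**c)
    print(n,c["fx"],c["fy"],c["cx"],c["cy"],c["R"].round(3).tolist(),c["t"],(-c["R"].T@c["t"]).round(3))
E
```

```text
pics
{'time_s': 0.0, 'joints': array([ 8.99012741e+01,  2.05928740e+01,  6.33851295e-01, -2.07674349e-02,
       -7.01356100e+01, -1.65081563e+01]), 'qd': array([ 0.07523304, -0.05107026,  0.01737092, -0.05322213, -0.07781   ,
        0.03912023]), 'joint_torque': array([ 1.72301275e-04, -5.82718384e+01,  2.93053293e+01,  6.99734464e+00,
        6.72531605e-03, -1.66050236e-04]), 'tcp_pos': array([0.19279272, 0.64640967, 0.24760497]), 'eef_rot': array([ 1.79903720e+02, -8.17496369e-03, -1.66139482e+01]), 'contact_force': array([ 0.66224428, -0.24129744, -0.00940071]), 'moment': array([-0.05499572, -0.06161251, -0.04372856]), 'gripper_force': 0.0, 'gripper_width': 0.08750933407897177}
top 440.91203615046334 440.91203615046334 273.4221774102084 211.37568729382528 [[-0.004, -1.0, -0.014], [-0.982, 0.007, -0.186], [0.186, 0.013, -0.982]] [0.01177263 0.55848788 1.37580983] [ 0.293 -0.01   1.456]
side 465.38580240126356 465.38580240126356 279.3443334056742 208.13214893308933 [[-0.992, -0.128, -0.017], [-0.082, 0.724, -0.685], [0.1, -0.678, -0.728]] [0.55612694 0.11842558 1.13519355] [0.448 0.755 0.917]
```

View pics/top0.png

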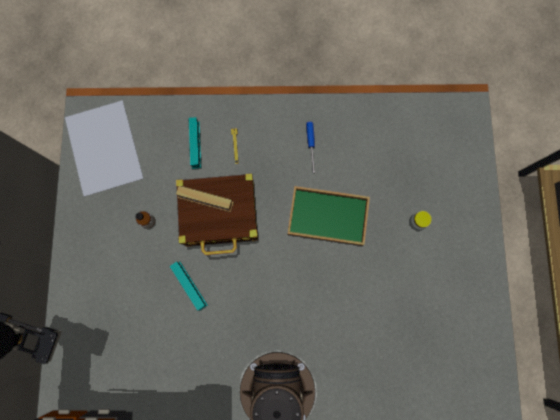

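View pics/side0.png

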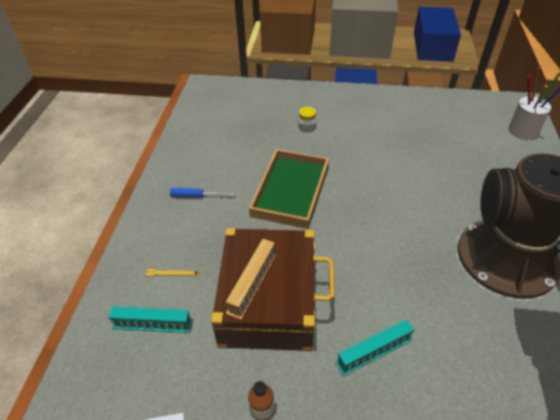

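Top view: the case with the wooden block on its lid is at (217,210), the handle at (219,250), the tray at (329,216) and the driver at (311,145). The teal bars at (194,142) and (188,286) are decoys. The side view agrees, with the block at (251,277) and the handle at (328,278).

```bash
cat > h.py <<'E'
import numpy as np,cv2
def load(n):
    c=np.load(n);return {k:c[k] for k in c.files}
def cloud(c):
    v,u=np.mgrid[:420,:560];z=c["range_z"]
    P=np.stack([(u-c["cx"])/c["fx"]*z,(v-c["cy"])/c["fy"]*z,z],-1)
    W=(P-c["t"])@c["R"]; W[z<=0]=np.nan
    return W
def rect(P):
    (x,y),(a,b),t=cv2.minAreaRect(P[:,:2].astype(np.float32)*1000)
    if a<b:a,b,t=b,a,t+90
    return f"ctr {x:.1f} {y:.1f} size {a:.1f}x{b:.1f} longaxis {(t+90)%180-90:.2f} n={len(P)} z med {np.median(P[:,2])*1000:.1f}"
def big(m):
    n,l,s,_=cv2.connectedComponentsWithStats(m.astype(np.uint8),connectivity=8)
    return l==1+np.argmax(s[1:,4])
E
python3 - <<'E'
from h import *
for n in("top","side"):
    c=load(n+"0.npz");W=cloud(c);hsv=cv2.cvtColor(c["image"],cv2.COLOR_RGB2HSV);H,S,V=hsv[...,0],hsv[...,1],hsv[...,2]
    X,Y,Z=W[...,0],W[...,1],W[...,2]
    near=(X>.35)&(X<.8)&(Y<.4)&(Y>-.4)
    print(n)
    m=big(near&(Z>.14)&(Z<.2)); print("block top",rect(W[m]),np.nanpercentile(Z[m],[10,50,90]).round(4))
    wood=(H>10)&(H<24)&(S>60)&(V>120)
    m=big(near&wood&(Z>.147)); print("block col",rect(W[m]))
    m=big(near&(H>45)&(H<80)&(S>100)&(Z<.05)); print("felt",rect(W[m]))
    m=big(near&(Z>.02)&(Z<.06)&(Y<.02)); print("tray rim",rect(W[m]))
    m=big(near&(Z>.1)&(Z<.125)); print("lid",rect(W[m]))
    ylw=(H>14)&(H<32)&(S>110)&(V>90)
    m=big(near&ylw&(Z>.075)&(Z<.112)&(X<.5)); print("handle",rect(W[m]))
    for i,p in enumerate(W[m][::12]): print((p*1000).round(0),end=" ")
    print()
E
```

```text
top
block top ctr 584.8 219.6 size 167.4x29.2 longaxis 74.11 n=529 z med 156.0 [0.1519 0.156  0.1596]
block col ctr 585.7 219.9 size 166.4x27.7 longaxis 73.80 n=420 z med 156.1
felt ctr 553.5 -173.4 size 235.3x141.8 longaxis 81.18 n=2919 z med 8.5
tray rim ctr 549.4 -171.4 size 250.4x162.3 longaxis 81.35 n=605 z med 34.5
lid ctr 546.0 187.3 size 241.2x233.0 longaxis -85.60 n=4323 z med 110.4
handle ctr 440.6 178.8 size 110.8x42.4 longaxis -85.25 n=169 z med 99.6
[465. 133. 108.] [456. 225. 110.] [451. 229. 104.] [448. 125.  96.] [441. 130. 102.] [436. 227.  97.] [430. 229.  98.] [429. 136.  99.] [426. 183.  99.] [426. 146.  98.] [424. 204.  98.] [423. 167. 103.] [420. 220. 100.] [420. 182. 102.] [417. 201.  97.] 
side
block top ctr 586.2 221.6 size 170.1x29.7 longaxis 74.22 n=1146 z med 154.5 [0.1491 0.1545 0.1563]
block col ctr 586.4 221.6 size 170.0x29.3 longaxis 74.63 n=989 z med 154.8
felt ctr 553.5 -185.4 size 213.0x140.9 longaxis 81.41 n=2584 z med 6.8
tray rim ctr 551.1 -168.6 size 255.2x162.0 longaxis 81.29 n=982 z med 31.6
lid ctr 561.1 189.6 size 245.8x204.2 longaxis -85.20 n=7764 z med 108.9
handle ctr 442.1 183.9 size 117.2x46.2 longaxis -84.26 n=341 z med 98.0
[468. 129. 110.] [459. 128.  97.] [465. 136. 102.] [439. 131.  99.] [448. 135. 101.] [461. 138.  98.] [435. 135.  98.] [426. 136.  98.] [430. 145.  98.] [425. 152. 101.] [431. 156.  94.] [427. 164.  99.] [422. 168.  98.] [428. 176.  97.] [422. 182.  99.] [421. 189.  99.] [421. 196.  98.] [420. 203.  97.] [424. 212. 100.] [420. 216.  98.] [422. 222. 100.] [417. 222.  97.] [438. 225.  95.] [456. 234. 101.] [431. 228.  97.] [449. 233.  97.] [425. 228.  95.] [441. 232.  94.] [437. 235.  96.]
```

Call:
apply_moves(targets=[{"dp": [0.02, -0.02, 0.005], "yaw": -4}, {"dp": [0.045, -0.05, 0.01], "yaw": -9}, {"dp": [0.07, -0.075, 0.02], "yaw": -15}, {"dp": [0.095, -0.105, 0.03], "yaw": -21}, {"dp": [0.12, -0.135, 0.03], "yaw": -27}, {"dp": [0.15, -0.165, 0.03], "yaw": -33}, {"dp": [0.18, -0.195, 0.03], "yaw": -39}, {"dp": [0.21, -0.225, 0.03], "yaw": -45}, {"dp": [0.235, -0.255, 0.03], "yaw": -51}, {"dp": [0.26, -0.285, 0.03], "yaw": -57}, {"dp": [0.285, -0.315, 0.03], "yaw": -63}, {"dp": [0.31, -0.34, 0.03], "yaw": -69}, {"dp": [0.335, -0.365, 0.03], "yaw": -75}, {"dp": [0.355, -0.39, 0.03], "yaw": -80}, {"dp": [0.375, -0.41, 0.03], "yaw": -85}, {"dp": [0.388, -0.42, 0.03], "yaw": -88}, {"dp": [0.3925, -0.4265, 0.03], "yaw": -89.2}, {"dp": [0.3925, -0.4265, 0.03], "yaw": -89.2}, {"dp": [0.3925, -0.4265, 0.03], "yaw": -89.2}, {"dp": [0.3925, -0.4265, 0.03], "yaw": -89.2}], grip=-1, squeeze=15)

```text
time_s: 1.77
tcp_pos: [0.5847, 0.221, 0.2785]
eef_rot: [180.0, 0.0, -105.7]
contact_force: [0.1, -0.0, -0.2]
gripper_width: 0.0872
gripper_force: 0.0
```

```bash
python3 - <<'E'
from plant import get_state,cams
import cv2,numpy as np
s=get_state();c=cams.capture("wrist");print(s["tcp_pos"],s["eef_rot"],s["joints"].round(1))
cv2.imwrite("pics/w1.png",c["image"][:,:,::-1]);np.savez("w1.npz",**c)
print(c["T_tool_cam"].round(4).tolist(),c["fx"],c["cx"],c["cy"])
from scipy.spatial.transform import Rotation as Ro
from h import *
v,u=np.mgrid[:420,:560];z=c["range_z"]
x=(u-c["cx"])/c["fx"];y=(v-c["cy"])/c["fy"];th=np.hypot(x,y)+1e-9
k=np.tan(th)/th; P=np.stack([x*k*z,y*k*z,z],-1)
T=c["T_tool_cam"];P=P@T[:3,:3].T+T[:3,3]
W=P@Ro.from_euler("xyz",s["eef_rot"],degrees=True).as_matrix().T+s["tcp_pos"]
np.save("w1W.npy",W)
m=(z>0)&(th<1.2)&(W[...,2]>.147)&(W[...,2]<.165)&(abs(W[...,0]-.585)<.12)&(abs(W[...,1]-.22)<.12)
print(rect(W[big(m)]))
E
```

```text
[0.58474059 0.22096953 0.27849728] [ 1.79983148e+02  3.13467854e-03 -1.05697986e+02] [ 38.6  14.9  -3.4  -0.  -71.7 -54.3]
[[0.0005, -0.9624, -0.2717, 0.0738], [1.0, 0.0005, 0.0001, 0.0003], [0.0, -0.2717, 0.9624, -0.1374], [0.0, 0.0, 0.0, 1.0]] 325.19226210127806 278.52667565408296 210.30222316220107
ctr 582.5 208.4 size 144.4x28.5 longaxis 73.96 n=5738 z med 157.3
```

View pics/w1.png

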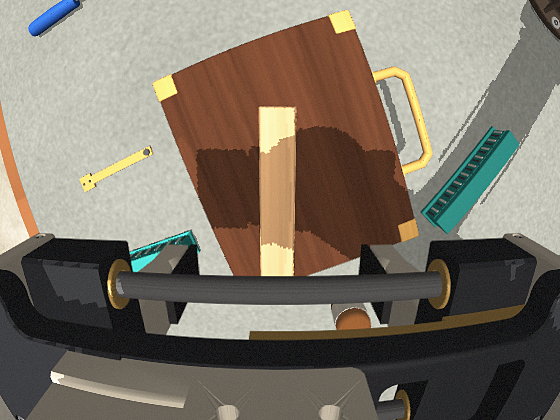

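The block's rail runs from (277,107) to about (277,275), centred between the fingers. The wrist camera puts its centre at (586, 221.5) with the top at 157 mm, which agrees with the other views.

Call:
apply_moves(targets=[{"dp": [0.001, 0, -0.02], "yaw": 0}, {"dp": [0.001, 0, -0.045], "yaw": 0}, {"dp": [0.001, 0, -0.07], "yaw": 0}, {"dp": [0.001, 0, -0.09], "yaw": 0}, {"dp": [0.001, 0, -0.105], "yaw": 0}, {"dp": [0.001, 0, -0.115], "yaw": 0}, {"dp": [0.001, 0, -0.122], "yaw": 0}, {"dp": [0.001, 0, -0.126], "yaw": 0}, {"dp": [0.001, 0, -0.126], "yaw": 0}, {"dp": [0.001, 0, -0.126], "yaw": 0}])

```text
time_s: 2.65
tcp_pos: [0.5867, 0.2207, 0.1533]
eef_rot: [-180.0, 0.0, -105.8]
contact_force: [-0.1, 0.3, 0.5]
gripper_width: 0.0875
gripper_force: 0.0
```

Call:
apply_moves(targets=[{"dp": [0, 0, 0], "yaw": 0}, {"dp": [0, 0, 0], "yaw": 0}, {"dp": [0, 0, 0], "yaw": 0}, {"dp": [0, 0, 0], "yaw": 0}, {"dp": [0, 0, 0], "yaw": 0}, {"dp": [0, 0, 0], "yaw": 0}, {"dp": [0, 0, 0], "yaw": 0}, {"dp": [0, 0, 0], "yaw": 0}, {"dp": [0, 0, 0], "yaw": 0}, {"dp": [0, 0, 0], "yaw": 0}, {"dp": [0, 0, 0], "yaw": 0}, {"dp": [0, 0, 0], "yaw": 0}], grip=1, squeeze=20)

```text
time_s: 3.65
tcp_pos: [0.5863, 0.2203, 0.1525]
eef_rot: [180.0, -0.0, -105.8]
contact_force: [-0.4, -0.0, 1.2]
gripper_width: 0.0274
gripper_force: 20.0
```

Call:
apply_moves(targets=[{"dp": [0, 0, 0.003], "yaw": 0}, {"dp": [0, 0, 0.01], "yaw": 0}, {"dp": [0, 0, 0.02], "yaw": 0}, {"dp": [0, 0, 0.03], "yaw": 0}, {"dp": [0, 0, 0.04], "yaw": 0}, {"dp": [0, 0, 0.05], "yaw": 0}, {"dp": [0, 0, 0.055], "yaw": 0}, {"dp": [0, 0, 0.06], "yaw": 0}, {"dp": [0, 0, 0.06], "yaw": 0}])

```text
time_s: 4.4
tcp_pos: [0.5868, 0.2206, 0.214]
eef_rot: [-179.9, 0.1, -105.8]
contact_force: [0.4, 0.0, -2.6]
gripper_width: 0.0279
gripper_force: 20.0
```

Call:
apply_moves(targets=[{"dp": [-0.001, -0.007, 0], "yaw": 0}, {"dp": [-0.002, -0.02, 0], "yaw": 0.4}, {"dp": [-0.004, -0.04, 0], "yaw": 0.8}, {"dp": [-0.006, -0.065, 0], "yaw": 1.2}, {"dp": [-0.008, -0.09, 0], "yaw": 1.7}, {"dp": [-0.011, -0.115, 0], "yaw": 2.1}, {"dp": [-0.013, -0.14, 0], "yaw": 2.6}, {"dp": [-0.015, -0.165, 0], "yaw": 3}, {"dp": [-0.018, -0.19, 0], "yaw": 3.5}, {"dp": [-0.02, -0.215, 0], "yaw": 4}, {"dp": [-0.022, -0.24, 0], "yaw": 4.4}, {"dp": [-0.024, -0.265, 0], "yaw": 4.9}, {"dp": [-0.027, -0.29, 0], "yaw": 5.3}, {"dp": [-0.029, -0.315, 0], "yaw": 5.8}, {"dp": [-0.031, -0.34, 0], "yaw": 6.3}, {"dp": [-0.033, -0.36, 0], "yaw": 6.7}, {"dp": [-0.035, -0.375, 0], "yaw": 7}, {"dp": [-0.036, -0.385, 0], "yaw": 7.2}, {"dp": [-0.036, -0.3905, 0], "yaw": 7.2}, {"dp": [-0.036, -0.3905, 0], "yaw": 7.2}])

```text
time_s: 6.07
tcp_pos: [0.5499, -0.1713, 0.2122]
eef_rot: [180.0, -0.0, -98.7]
contact_force: [-0.4, -0.5, -2.0]
gripper_width: 0.0277
gripper_force: 20.0
```

Call:
apply_moves(targets=[{"dp": [0, 0, -0.005], "yaw": 0}, {"dp": [0, 0, -0.015], "yaw": 0}, {"dp": [0, 0, -0.03], "yaw": 0}, {"dp": [0, 0, -0.048], "yaw": 0}, {"dp": [0, 0, -0.066], "yaw": 0}, {"dp": [0, 0, -0.084], "yaw": 0}, {"dp": [0, 0, -0.1], "yaw": 0}, {"dp": [0, 0, -0.115], "yaw": 0}, {"dp": [0, 0, -0.128], "yaw": 0}, {"dp": [0, 0, -0.138], "yaw": 0}, {"dp": [0, 0, -0.145], "yaw": 0}, {"dp": [0, 0, -0.15], "yaw": 0}, {"dp": [0, 0, -0.153], "yaw": 0}, {"dp": [0, 0, -0.153], "yaw": 0}, {"dp": [0, 0, -0.153], "yaw": 0}])

```text
time_s: 7.32
tcp_pos: [0.5507, -0.1702, 0.0599]
eef_rot: [-180.0, 0.0, -98.6]
contact_force: [0.6, 0.3, -1.7]
gripper_width: 0.0279
gripper_force: 20.0
```

```bash
python3 - <<'E'
from plant import get_state,cams
import cv2
s=get_state();print(s["tcp_pos"],s["contact_force"],s["joints"].round(1))
c=cams.capture("side");cv2.imwrite("pics/s2.png",cv2.resize(c["image"][120:260,180:380,::-1],None,fx=4,fy=4))
E
```

```text
[ 0.55072692 -0.1701503   0.0599442 ] [ 0.63624545  0.27738184 -1.6819535 ] [  2.3  22.2 -24.9   0.  -42.9 -10.9]
```

View pics/s2.png

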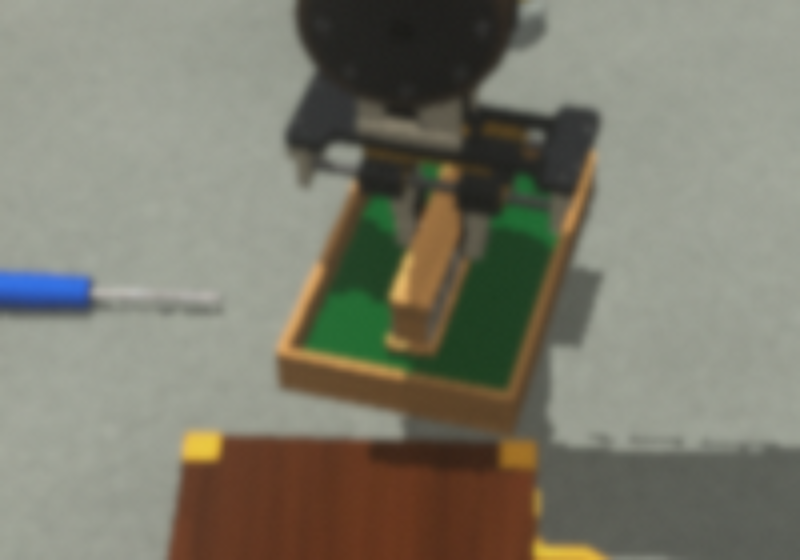

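The block hangs upright inside the tray, parallel to its walls, with the near end at (410,330). I'll lower it until it touches.

Call:
apply_moves(targets=[{"dp": [0, 0, -0.002], "yaw": 0}, {"dp": [0, 0, -0.004], "yaw": 0}, {"dp": [0, 0, -0.006], "yaw": 0}, {"dp": [0, 0, -0.0075], "yaw": 0}, {"dp": [0, 0, -0.0085], "yaw": 0}, {"dp": [0, 0, -0.0085], "yaw": 0}, {"dp": [0, 0, -0.0085], "yaw": 0}, {"dp": [0, 0, -0.0085], "yaw": 0}])

```text
time_s: 8.03
tcp_pos: [0.5504, -0.1702, 0.0511]
eef_rot: [-180.0, -0.0, -98.6]
contact_force: [0.6, 0.2, -0.9]
gripper_width: 0.0277
gripper_force: 20.0
```

Call:
apply_moves(targets=[{"dp": [0, 0, -0.0005], "yaw": 0}, {"dp": [0, 0, -0.001], "yaw": 0}, {"dp": [0, 0, -0.001], "yaw": 0}, {"dp": [0, 0, -0.001], "yaw": 0}, {"dp": [0, 0, -0.001], "yaw": 0}])

```text
time_s: 8.45
tcp_pos: [0.5505, -0.1702, 0.0505]
eef_rot: [-180.0, -0.0, -98.6]
contact_force: [-2.5, 1.2, 4.7]
gripper_width: 0.0276
gripper_force: 20.0
```

Call:
apply_moves(targets=[{"dp": [0, 0, 0], "yaw": 0}, {"dp": [0, 0, 0], "yaw": 0}, {"dp": [0, 0, 0], "yaw": 0}, {"dp": [0, 0, 0], "yaw": 0}, {"dp": [0, 0, 0], "yaw": 0}, {"dp": [0, 0, 0], "yaw": 0}, {"dp": [0, 0, 0], "yaw": 0}, {"dp": [0, 0, 0], "yaw": 0}, {"dp": [0, 0, 0], "yaw": 0}, {"dp": [0, 0, 0], "yaw": 0}], grip=-0.2)

```text
time_s: 9.28
tcp_pos: [0.5504, -0.1702, 0.0501]
eef_rot: [-180.0, 0.0, -98.6]
contact_force: [0.6, -0.4, 0.4]
gripper_width: 0.0528
gripper_force: 0.0
```

Call:
apply_moves(targets=[{"dp": [0, 0, 0.005], "yaw": 0}, {"dp": [0, 0, 0.015], "yaw": 0}, {"dp": [0, 0, 0.03], "yaw": 0}, {"dp": [0, 0, 0.055], "yaw": 0}, {"dp": [0, 0, 0.085], "yaw": 0}, {"dp": [0, 0, 0.12], "yaw": 0}, {"dp": [0, 0, 0.15], "yaw": 0}, {"dp": [0, 0, 0.18], "yaw": 0}, {"dp": [0, 0, 0.19], "yaw": 0}, {"dp": [0, 0, 0.19], "yaw": 0}])

```text
time_s: 10.12
tcp_pos: [0.5519, -0.1705, 0.2448]
eef_rot: [-179.6, 0.0, -98.6]
contact_force: [-0.2, -1.1, -0.3]
gripper_width: 0.0527
gripper_force: 0.0
```

Call:
apply_moves(targets=[{"dp": [-0.003, 0.008, 0], "yaw": 0.5}, {"dp": [-0.01, 0.025, 0], "yaw": 1}, {"dp": [-0.017, 0.046, 0], "yaw": 2}, {"dp": [-0.026, 0.07, 0], "yaw": 3}, {"dp": [-0.035, 0.096, 0], "yaw": 4}, {"dp": [-0.045, 0.123, 0], "yaw": 5}, {"dp": [-0.055, 0.15, 0], "yaw": 6}, {"dp": [-0.065, 0.178, 0], "yaw": 7}, {"dp": [-0.075, 0.206, 0], "yaw": 8}, {"dp": [-0.085, 0.234, 0], "yaw": 9}, {"dp": [-0.095, 0.262, 0], "yaw": 10}, {"dp": [-0.104, 0.288, 0], "yaw": 11}, {"dp": [-0.113, 0.31, 0], "yaw": 12}, {"dp": [-0.12, 0.33, 0], "yaw": 13}, {"dp": [-0.125, 0.343, 0], "yaw": 13.4}, {"dp": [-0.127, 0.349, 0], "yaw": 13.4}, {"dp": [-0.127, 0.349, 0], "yaw": 13.4}, {"dp": [-0.127, 0.349, 0], "yaw": 13.4}, {"dp": [-0.127, 0.349, 0], "yaw": 13.4}], grip=0.5)

```text
time_s: 11.7
tcp_pos: [0.4233, 0.1782, 0.2396]
eef_rot: [180.0, -0.0, -85.2]
contact_force: [-0.0, -0.4, 0.6]
gripper_width: 0.0217
gripper_force: 0.0
```

```bash
python3 - <<'E'
from plant import get_state,cams
from scipy.spatial.transform import Rotation as Ro
from h import *
s=get_state();c=cams.capture("wrist");print(s["tcp_pos"],s["eef_rot"],s["joints"].round(1))
cv2.imwrite("pics/w2.png",c["image"][:,:,::-1])
v,u=np.mgrid[:420,:560];z=c["range_z"]
x=(u-c["cx"])/c["fx"];y=(v-c["cy"])/c["fy"];th=np.hypot(x,y)+1e-9
k=np.tan(th)/th;P=np.stack([x*k*z,y*k*z,z],-1)
T=c["T_tool_cam"];P=P@T[:3,:3].T+T[:3,3]
W=P@Ro.from_euler("xyz",s["eef_rot"],degrees=True).as_matrix().T+s["tcp_pos"]
hsv=cv2.cvtColor(c["image"],cv2.COLOR_RGB2HSV);H,S,V=cv2.split(hsv)
m=(z>0)&(H>14)&(H<32)&(S>110)&(V>90)&(W[...,2]>.085)&(W[...,2]<.112)&(W[...,0]<.445)&(W[...,0]>.39)&(W[...,1]>.13)&(W[...,1]<.23)
Q=W[m];print(rect(Q),np.percentile(Q[:,2],95))
top=Q[Q[:,2]>np.percentile(Q[:,2],95)-.003]
for lo in np.arange(.135,.225,.01):
    q=Q[(Q[:,1]>=lo)&(Q[:,1]<lo+.01)]
    if len(q): print(round(lo+.005,3),len(q),(np.percentile(q[:,0],[2,50,98])*1000).round(1),(np.percentile(q[:,2],[50,97])*1000).round(1))
for n in("top","side"):
    c=cams.capture(n);np.savez(n+"1.npz",**c);W=cloud(c);hsv=cv2.cvtColor(c["image"],cv2.COLOR_RGB2HSV)
    X,Y,Z=W[...,0],W[...,1],W[...,2];g=(abs(X-.551)<.065)&(abs(Y+.17)<.11)
    m=big(g&(Z>.042)&(Z<.08));print(n,"block",rect(W[m]))
    h=big((hsv[...,0]>14)&(hsv[...,0]<32)&(hsv[...,1]>110)&(hsv[...,2]>90)&(Z>.075)&(Z<.112)&(X<.445)&(X>.39)&(Y>.13)&(Y<.23))
    print(n,"handle",rect(W[h]),W[h].mean(0))
E
```

```text
[0.42325012 0.17815384 0.23963921] [ 1.79956100e+02 -3.43341238e-02 -8.52305478e+01] [ 47.5   0.2 -26.   -0.  -63.9 -42.7]
ctr 430.1 179.8 size 100.1x22.5 longaxis -85.66 n=1264 z med 100.5 0.10200411148301107
0.14 142 [421.9 426.9 432.9] [100.3 102. ]
0.15 134 [420.9 425.9 430.9] [100.5 102.1]
0.16 132 [420.5 425.3 430.1] [100.4 102.2]
0.17 121 [420.1 424.6 429.3] [100.4 102.1]
0.18 119 [419.2 423.8 428.5] [100.3 102.2]
0.19 114 [418.4 422.9 427.5] [100.5 102. ]
0.2 109 [417.5 422.1 427. ] [100.6 102. ]
0.21 105 [416.6 421.  425.3] [100.7 102.5]
0.22 143 [416.7 425.3 437.3] [100.5 102.4]
top block ctr 549.7 -170.2 size 167.2x29.5 longaxis 81.14 n=471 z med 54.3
top handle ctr 428.2 142.2 size 37.1x17.9 longaxis -58.91 n=40 z med 99.6 [0.42874376 0.14269513 0.09967752]
side block ctr 550.6 -169.0 size 175.3x29.2 longaxis 81.42 n=426 z med 52.6
side handle ctr 430.4 180.1 size 99.6x26.7 longaxis 89.99 n=188 z med 97.9 [0.42678676 0.18467456 0.09774125]
```

View pics/w2.png

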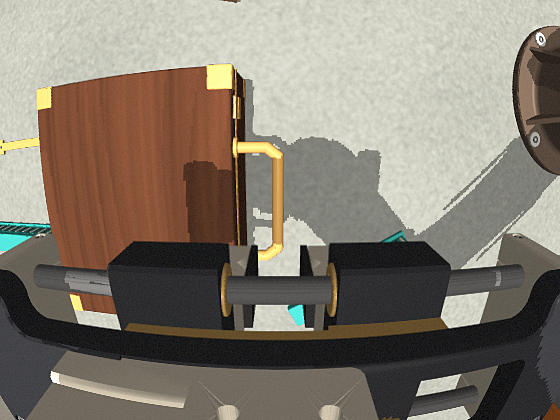

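The block stands at (550,-170) mm with its top at 54 mm, so its foot is on the felt. In the wrist view the handle bar runs down column ~277 between the fingers at (252–305, 270). It is measured at (424,178) with the axis at z ≈ 96, and I'm descending onto it.

Call:
apply_moves(targets=[{"dp": [0.001, 0, -0.01], "yaw": 0}, {"dp": [0.001, 0, -0.03], "yaw": 0}, {"dp": [0.001, 0, -0.055], "yaw": 0}, {"dp": [0.001, 0, -0.08], "yaw": 0}, {"dp": [0.001, 0, -0.1], "yaw": 0}, {"dp": [0.001, 0, -0.115], "yaw": 0}, {"dp": [0.001, 0, -0.127], "yaw": 0}, {"dp": [0.001, 0, -0.134], "yaw": 0}, {"dp": [0.001, 0, -0.139], "yaw": 0}, {"dp": [0.001, 0, -0.139], "yaw": 0}, {"dp": [0.001, 0, -0.139], "yaw": 0}])

```text
time_s: 12.77
tcp_pos: [0.4246, 0.1788, 0.1012]
eef_rot: [-180.0, -0.0, -85.2]
contact_force: [0.4, 0.3, 0.4]
gripper_width: 0.0218
gripper_force: 0.0
```

Call:
apply_moves(targets=[{"dp": [0, 0, 0], "yaw": 0}, {"dp": [0, 0, 0], "yaw": 0}, {"dp": [0, 0, 0], "yaw": 0}, {"dp": [0, 0, 0], "yaw": 0}, {"dp": [0, 0, 0], "yaw": 0}, {"dp": [0, 0, 0], "yaw": 0}, {"dp": [0, 0, 0], "yaw": 0}, {"dp": [0, 0, 0], "yaw": 0}], grip=1, squeeze=25)

```text
time_s: 13.43
tcp_pos: [0.4242, 0.179, 0.1016]
eef_rot: [-180.0, 0.0, -85.2]
contact_force: [-4.6, 1.0, 5.7]
gripper_width: 0.0089
gripper_force: 25.0
```

```bash
python3 - <<'E'
import numpy as np
r=np.hypot(.238,.015);a=np.arctan2(.015,.238)
for t in [.3,1,2,3.2,4.6,6,7.5,9,10.5,12,13.5,15,16.5,18,19.5,21,22.5,24,25,25.5,27,28.5,30,31.5,33,34.5,36,37.5,39,40.5,42,43.5,45,46.5,48,49.5,51,52.5,54,55.5,57,58,59,59.6,60]:
    s=.238-r*np.cos(np.radians(t)+a);print(t,f"{s*np.cos(np.radians(4.8)):.4f},{s*np.sin(np.radians(4.8)):.4f},{r*np.sin(np.radians(t)+a)-.015:.4f}")
E
```

```text
0.3 0.0001,0.0000,0.0012
1 0.0003,0.0000,0.0042
2 0.0007,0.0001,0.0083
3.2 0.0012,0.0001,0.0133
4.6 0.0020,0.0002,0.0190
6 0.0029,0.0002,0.0248
7.5 0.0040,0.0003,0.0309
9 0.0053,0.0004,0.0370
10.5 0.0067,0.0006,0.0431
12 0.0083,0.0007,0.0492
13.5 0.0100,0.0008,0.0551
15 0.0119,0.0010,0.0611
16.5 0.0140,0.0012,0.0670
18 0.0162,0.0014,0.0728
19.5 0.0186,0.0016,0.0786
21 0.0211,0.0018,0.0843
22.5 0.0238,0.0020,0.0899
24 0.0266,0.0022,0.0955
25 0.0285,0.0024,0.0992
25.5 0.0295,0.0025,0.1010
27 0.0326,0.0027,0.1064
28.5 0.0359,0.0030,0.1117
30 0.0392,0.0033,0.1170
31.5 0.0428,0.0036,0.1221
33 0.0464,0.0039,0.1272
34.5 0.0502,0.0042,0.1322
36 0.0541,0.0045,0.1370
37.5 0.0581,0.0049,0.1418
39 0.0623,0.0052,0.1464
40.5 0.0665,0.0056,0.1510
42 0.0709,0.0060,0.1554
43.5 0.0754,0.0063,0.1597
45 0.0800,0.0067,0.1639
46.5 0.0848,0.0071,0.1680
48 0.0896,0.0075,0.1719
49.5 0.0945,0.0079,0.1757
51 0.0995,0.0084,0.1794
52.5 0.1046,0.0088,0.1829
54 0.1099,0.0092,0.1864
55.5 0.1152,0.0097,0.1896
57 0.1205,0.0101,0.1928
58 0.1242,0.0104,0.1948
59 0.1278,0.0107,0.1967
59.6 0.1300,0.0109,0.1979
60 0.1315,0.0110,0.1986
```

Call:
apply_moves(targets=[{"dp": [0, 0, 0.001], "yaw": 0}, {"dp": [0, 0, 0.004], "yaw": 0}, {"dp": [0.001, 0, 0.008], "yaw": 0}, {"dp": [0.001, 0, 0.013], "yaw": 0}, {"dp": [0.002, 0, 0.019], "yaw": 0}, {"dp": [0.003, 0, 0.025], "yaw": 0}, {"dp": [0.004, 0, 0.031], "yaw": 0}, {"dp": [0.005, 0, 0.037], "yaw": 0}, {"dp": [0.007, 0.001, 0.043], "yaw": 0}, {"dp": [0.008, 0.001, 0.049], "yaw": 0}, {"dp": [0.01, 0.001, 0.055], "yaw": 0}, {"dp": [0.012, 0.001, 0.061], "yaw": 0}, {"dp": [0.014, 0.001, 0.067], "yaw": 0}, {"dp": [0.016, 0.001, 0.073], "yaw": 0}, {"dp": [0.0185, 0.0015, 0.0785], "yaw": 0}, {"dp": [0.021, 0.002, 0.084], "yaw": 0}, {"dp": [0.024, 0.002, 0.09], "yaw": 0}, {"dp": [0.0265, 0.002, 0.0955], "yaw": 0}, {"dp": [0.0285, 0.0025, 0.099], "yaw": 0}, {"dp": [0.0285, 0.0025, 0.099], "yaw": 0}])

```text
time_s: 15.1
tcp_pos: [0.4518, 0.1812, 0.2007]
eef_rot: [179.9, 0.0, -85.2]
contact_force: [-10.6, 4.2, 2.6]
gripper_width: 0.0089
gripper_force: 25.0
```

Call:
apply_moves(targets=[{"dp": [0, 0, 0.001], "yaw": 0}, {"dp": [0.0025, 0, 0.0065], "yaw": 0}, {"dp": [0.006, 0, 0.012], "yaw": 0}, {"dp": [0.0095, 0.001, 0.018], "yaw": 0}, {"dp": [0.0135, 0.001, 0.023], "yaw": 0}, {"dp": [0.017, 0.0015, 0.028], "yaw": 0}, {"dp": [0.0205, 0.0015, 0.033], "yaw": 0}, {"dp": [0.0245, 0.002, 0.038], "yaw": 0}, {"dp": [0.0285, 0.0025, 0.043], "yaw": 0}, {"dp": [0.033, 0.0025, 0.0475], "yaw": 0}, {"dp": [0.037, 0.003, 0.052], "yaw": 0}, {"dp": [0.0415, 0.0035, 0.0565], "yaw": 0}, {"dp": [0.046, 0.004, 0.0605], "yaw": 0}, {"dp": [0.0505, 0.004, 0.065], "yaw": 0}, {"dp": [0.0555, 0.0045, 0.069], "yaw": 0}, {"dp": [0.06, 0.005, 0.073], "yaw": 0}, {"dp": [0.065, 0.0055, 0.0765], "yaw": 0}, {"dp": [0.07, 0.006, 0.0805], "yaw": 0}, {"dp": [0.07, 0.006, 0.0805], "yaw": 0}, {"dp": [0.07, 0.006, 0.0805], "yaw": 0}])

```text
time_s: 16.77
tcp_pos: [0.5226, 0.1867, 0.2828]
eef_rot: [-180.0, -0.0, -85.2]
contact_force: [-11.2, 0.7, 11.7]
gripper_width: 0.0092
gripper_force: 25.0
```

Call:
apply_moves(targets=[{"dp": [0.0015, 0, 0.002], "yaw": 0}, {"dp": [0.0055, 0.0005, 0.005], "yaw": 0}, {"dp": [0.0105, 0.001, 0.0085], "yaw": 0}, {"dp": [0.016, 0.0015, 0.012], "yaw": 0}, {"dp": [0.021, 0.0015, 0.0148], "yaw": 0}, {"dp": [0.0255, 0.002, 0.0172], "yaw": 0}, {"dp": [0.029, 0.0025, 0.0192], "yaw": 0}, {"dp": [0.031, 0.0025, 0.0203], "yaw": 0}, {"dp": [0.0315, 0.0025, 0.0205], "yaw": 0}, {"dp": [0.0315, 0.0025, 0.0205], "yaw": 0}, {"dp": [0.0315, 0.0025, 0.0205], "yaw": 0}, {"dp": [0.0315, 0.0025, 0.0205], "yaw": 0}, {"dp": [0.0315, 0.0025, 0.0205], "yaw": 0}, {"dp": [0.0315, 0.0025, 0.0205], "yaw": 0}])

```text
time_s: 17.93
tcp_pos: [0.5547, 0.1893, 0.3022]
eef_rot: [-180.0, -0.0, -85.2]
contact_force: [-3.9, -0.6, 4.5]
gripper_width: 0.0089
gripper_force: 25.0
```

```bash
python3 - <<'E'
from plant import get_state,cams
from h import *
s=get_state();print(s["tcp_pos"],s["contact_force"],s["gripper_force"],s["gripper_width"],abs(s["qd"]).max())
for n in("side","top"):
    c=cams.capture(n);cv2.imwrite(f"pics/{n}3.png",c["image"][:,:,::-1])
    W=cloud(c);hsv=cv2.cvtColor(c["image"],cv2.COLOR_RGB2HSV);H,S,V=cv2.split(hsv)
    X,Y,Z=W[...,0],W[...,1],W[...,2]
    m=big((Z>.13)&(Z<.3)&(X>.55)&(X<.85)&(Y>.07)&(Y<.32)&((H<10)|(H>170))&(S>80)&(V<150))
    Q=W[m];q=Q[:,:2]@np.array([.9965,.0837]);
    # plane fit
    d=Q-Q.mean(0);nrm=np.linalg.svd(d,full_matrices=False)[2][2];e=np.array([.9965,.0837,0])
    print(n,len(Q),Q.mean(0).round(3),"normal",nrm.round(3),"tilt",np.degrees(np.arccos(abs(nrm[2]))).round(1))
    m=big((abs(X-.551)<.065)&(abs(Y+.17)<.11)&(Z>.042)&(Z<.08));print("block",rect(W[m]))
E
```

```text
[0.55472732 0.18925511 0.30219142] [-3.92366479 -0.64555386  4.48541138] 24.99613344669342 0.008942862878569777 0.07981315425658257
side 4 [0.574 0.312 0.216] normal [ 0.764 -0.474  0.437] tilt 64.1
block ctr 540.8 -232.5 size 43.5x28.1 longaxis 83.02 n=96 z med 52.1
top 87 [0.629 0.157 0.2  ] normal [0.857 0.082 0.509] tilt 59.4
block ctr 549.5 -170.5 size 168.0x29.3 longaxis 81.47 n=467 z med 54.4
```

View pics/side3.png

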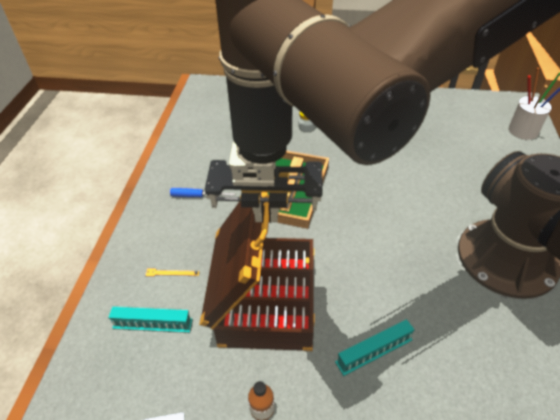

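The side view shows the lid held open by the handle at (265,225). The plane fit gives 59.4° and the TCP arc about 59.8°. The block hasn't moved in the tray, and the arm is still.

Call:
apply_moves(targets=[{"dp": [0, 0, 0], "yaw": 0}, {"dp": [0, 0, 0], "yaw": 0}, {"dp": [0, 0, 0], "yaw": 0}, {"dp": [0, 0, 0], "yaw": 0}, {"dp": [0, 0, 0], "yaw": 0}, {"dp": [0, 0, 0], "yaw": 0}])

```text
time_s: 18.53
tcp_pos: [0.5548, 0.1893, 0.3022]
eef_rot: [-179.9, -0.0, -85.2]
contact_force: [-4.9, -1.0, 6.2]
gripper_width: 0.0093
gripper_force: 25.0
```

```bash
python3 -c "
from plant import r
print(r.close_job())"
```

```text
the job is handed in; nothing more can be done
None
```

I've handed the job in (no verdict came back): the reed block stands on its foot at the tray's centre, and the gripper is holding the lid still by its handle at about 60° (measured 59.4°); the run took about 18.5 s.

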